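# Make up two lathe set-up kits

## Robot

A 6-joint arm with a two-finger parallel gripper is mounted at the origin on a cart in front of the work surface, level with it; the furniture and walls round the work are solid. World frame = base frame: x ahead of the robot, y to its left, z up, the work surface at z = 0. Lengths are in mm, angles in rad, forces in N, time in s.
With the tool pointing down it reaches from about 400 to 825 mm from the base axis. Payload 7 kg.
Tool frame: the origin (TCP) lies at the very end of the fingers, on their centre line; the grasp point (between the pads) lies 19 mm behind it; z points along the fingers, y is the line along which they close (so a half turn about z gives the same grasp; the last joint's range is limited). The gripper opens to 88 mm and grips with 3 to 60 N. Pads are 19 mm wide; open, the fingers measure 130 mm over their backs; the gripper's body (78 mm by 193 mm) begins 47 mm behind the grasp point.
Start: joints at [-0.885, 0.359, 0.012, 0, -1.224, -0.288], TCP at [261.461, -622.281, 226.561] pointing down, gripper open.
Joint ranges: [-3.07, 3.07], [-1.43, 2.12], [-1.02, 1.25], [-3.03, 1.67], [-3.05, -0], [-3.03, 3.03]. Speed limits (rad/s): [2.39, 2.39, 3.01, 3.14, 3.14, 3.14].

## Interface

Orientations are given as a unit quaternion [x, y, z, w].
In Python, from plant import bot gives the robot as it stands. Calls block until the motion is done:
- bot.move_ptp(position, orientation): joint-space move of the TCP to a pose.
- bot.line_to(position, velocity=150, ori=None): straight line of the TCP; ori=None keeps the orientation; velocity is the mean speed in mm/s.
- bot.move_joints(angles): joint-space move.
- bot.move_gripper(opening, force=None): finger opening in mm; force is the grip in N (None keeps the last); returns when the fingers have stopped.
- bot.pause(seconds).
- bot.solve_ik(position, orientation): joint angles nearest the present ones, or None.
- bot.read_state(): the state.
- bot.camera(name): name is "side" or "top"; returns the picture (384x512x3 uint8, red, green, blue); there is no depth.
- bot.get_calibration(name): a dict with "fx", "fy", "cx", "cy" (pixels), "view" (4x4, takes a point from world to camera coordinates). Camera axes: x right, y up, looking along -z (the intrinsics and any distortion apply to the point x, -y, -z); pixel columns grow to the right and rows downward; lengths in mm; the calibration is good to about 2 mm. A picture is of the moment at which its call begins. get_calibration takes no time and is no camera call.
A pose or a line that the arm cannot do raises bot.Unreachable and nothing moves.
- bot.close_job(): hands the job in; it is judged then, once.
The state is a dict: "t": time; "joint_pos": joint angles; "qvel": joint speeds; "tau": joint torques, N m; "tcp_pos": TCP position; "eef_rot": TCP orientation; "contact_force": force on the tool from outside, world axes, zero at the start; "moment": the same for the moment, N m; "width": finger opening in mm; "finger_force": force on a finger pad.
Only numpy, scipy, OpenCV 4.12 (cv2) and the standard library are available. Lean on these libraries where they do the work, as an engineer would, in place of code of your own. Each camera call takes 0.05 s, during which the arm holds its last target. There are 200 camera calls.

## Task

Make up the two lathe set-up kits from the five stock parts standing in a row along the front of the table, one part to a bay, in the middle of the bay and flat on the tray floor, the same way up as it stands now. Three-bay tray: the grey steel ring in the bay next to the tray's handle, the white stone plug in the middle bay, the low plain wooden chuck in the far bay. Two-bay tray: the waisted wooden chuck in the bay next to the handle and the small brass ring in the other bay.

Things in the scene. Friction and masses are not known exactly. Their poses are not given: they have to be found in the camera images.
- long_tray: three-bay kit tray: shallow plywood tray, brown wooden rims, 282 x 104 x 14 mm, fixed; three bays in a row; a steel loop handle sticks out 28 mm at one end. Floor 6 mm thick; rim and dividers 6 mm thick, tops 8 mm above the floor. Bays 86 mm along x, 92 mm across. Origin: centre of the underside; x along the tray to its handle, z up. Bay centres at x = +92 mm (handle end), 0, -92 mm; y = 0.
- short_tray: two-bay kit tray: shallow plywood tray, brown wooden rims, 190 x 104 x 14 mm, fixed; two bays in a row; a steel loop handle sticks out 28 mm at one end. Floor 6 mm thick; rim and dividers 6 mm thick, tops 8 mm above the floor. Bays 86 mm along x, 92 mm across. Origin: centre of the underside; x along the tray to its handle, z up. Bay centres at x = +46 mm (handle end), -46 mm; y = 0.
- steel_ring_c (a point): grey steel spacer ring, lying flat: outside diameter 64 mm, hole about 32 mm, 24 mm high, about 0.32 kg. Point: its centre, half-way up (12 mm over its underside); grip it round the outside (nothing enters the hole); z up.
- brass_ring_c (a point): small brass-yellow spacer ring, lying flat: outside diameter 52 mm, hole about 30 mm, 16 mm high, about 0.17 kg. Point: its centre, half-way up (8 mm); grip it round the outside (nothing enters the hole); z up.
- plug_c (a point): white stone end plug, standing with its wide head up: head 65 mm in diameter from 26 to 46 mm up, narrower stem 54 mm in diameter below it; 46 mm high, about 0.22 kg. Point: on its axis, half-way up (23 mm); grip it by the head, about 36 mm up; z up.
- low_chuck_c (a point): low plain wooden chuck, a squat wooden drum with a small recess in its top and no waist: diameter 62 mm, 34 mm high, about 0.11 kg. Point: on its axis, half-way up (17 mm); z up.
- waisted_chuck_c (a point): waisted wooden chuck with a small brass-coloured stub on top, standing upright: foot 68 mm in diameter and 14 mm high, waist 46 mm in diameter 22 to 36 mm up, upper drum 53 mm in diameter 36 to 50 mm up, stub up to 60 mm; about 0.13 kg. Point: on its axis, half-way up (30 mm); grip it by the upper drum, about 43 mm up, fingertips above the foot; z up.
Not all that is in view belongs to the job. What is shaped like the part that bears waisted_chuck_c but black or pink is not meant.

How it is judged:
By the outcome, as a careful person would: the job done as asked, in the order asked, and still so for the second after the job is handed in, with the robot touching nothing.
It also fails if it takes over 115 s, if anything falls off the work surface, if the arm or the gripper's body presses on something with over 40 N, if the wrist force passes 120 N, or if a joint passes its speed limit or range.

## Working session

There is one attempt and no reset: what is moved stays moved. The work goes in short steps, each a Python script; the robot and the scene stay as the last script left them, time stands still between calls to the robot, and variables do not carry over. Pictures are saved under pics/ and viewed, at most 14 in all, crops included, and the job is handed in when it is done.

```bash
mkdir -p pics; ls; python3 - <<'E'
from plant import bot
import cv2
for n in("top","side"):
    cv2.imwrite(f"pics/{n}0.png",cv2.cvtColor(bot.camera(n),cv2.COLOR_RGB2BGR)); c=bot.get_calibration(n); print(n,c)
s=bot.read_state(); print(s["eef_rot"],s["t"],s["width"])
E
```

```text
pics
top {'fx': 431.4089895936948, 'fy': 431.4089895936948, 'cx': 260.0889623675698, 'cy': 200.0245364231107, 'view': array([[-7.37354313e-03, -9.99944294e-01,  7.55245609e-03,
        -3.94496855e+01],
       [ 9.92160955e-01, -6.37352052e-03,  1.24803919e-01,
        -4.58480486e+02],
       [-1.24748831e-01,  8.41349912e-03,  9.92152681e-01,
        -1.17171888e+03],
       [ 0.00000000e+00,  0.00000000e+00,  0.00000000e+00,
         1.00000000e+00]])}
side {'fx': 457.7185452970254, 'fy': 457.7185452970254, 'cx': 259.6602460243726, 'cy': 197.18801004355876, 'view': array([[-9.99851873e-01,  1.64242312e-02, -5.14560204e-03,
         4.37421178e+02],
       [-1.38208533e-02, -5.87991275e-01,  8.08749185e-01,
        -5.57383028e+01],
       [ 1.02575145e-02,  8.08700504e-01,  5.88131174e-01,
        -1.29570895e+03],
       [ 0.00000000e+00,  0.00000000e+00,  0.00000000e+00,
         1.00000000e+00]])}
[-1.97549670e-01  9.80292593e-01  7.18208860e-04 -2.10176467e-04] 0.1 87.73743287660764
```

View pics/top0.png

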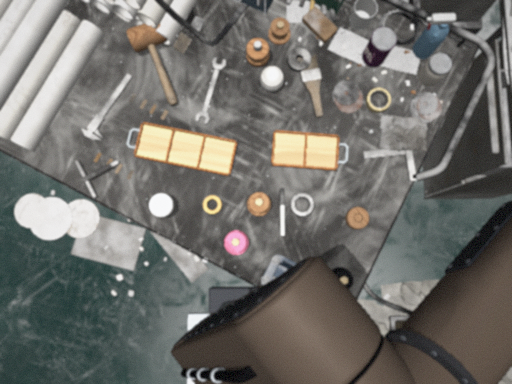

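View pics/side0.png

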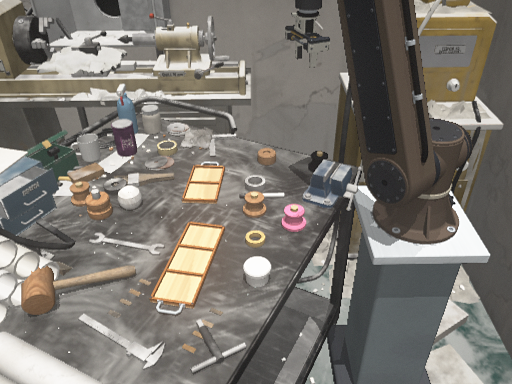

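The top view shows the stock row: plug (161,205), brass ring (212,204), waisted chuck (259,203), steel ring (302,204) and low chuck (357,217). The long tray's handle is on the left at (132,138), and the short tray's is on the right at (344,152). The pink chuck at (235,242) and the black one at (343,275) are decoys. The side view agrees.

```bash
cat > seg.py <<'E'
import cv2,numpy as np
from plant import bot
def ray(cam,u,v,z):
    c=bot.get_calibration(cam);V=c["view"];R,t=V[:3,:3],V[:3,3]
    d=R.T@np.array([(u-c["cx"])/c["fx"],-(v-c["cy"])/c["fy"],-1]);o=-R.T@t
    return (o+d*(z-o[2])/d[2])
def proj(cam,p):
    c=bot.get_calibration(cam);q=c["view"][:3,:3]@np.array(p)+c["view"][:3,3]
    return np.array([c["cx"]+c["fx"]*q[0]/-q[2],c["cy"]+c["fy"]*-q[1]/-q[2]])
E
python3 - <<'E'
import cv2,numpy as np
im=cv2.imread("pics/top0.png"); 
cv2.imwrite("pics/c1.png",cv2.resize(im[115:265,120:380],None,fx=3,fy=3,interpolation=cv2.INTER_CUBIC))
im=cv2.imread("pics/side0.png")
cv2.imwrite("pics/c2.png",cv2.resize(im[140:320,140:340],None,fx=3.3,fy=3.3,interpolation=cv2.INTER_CUBIC))
E
```

```text
(no output)
```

View pics/c1.png

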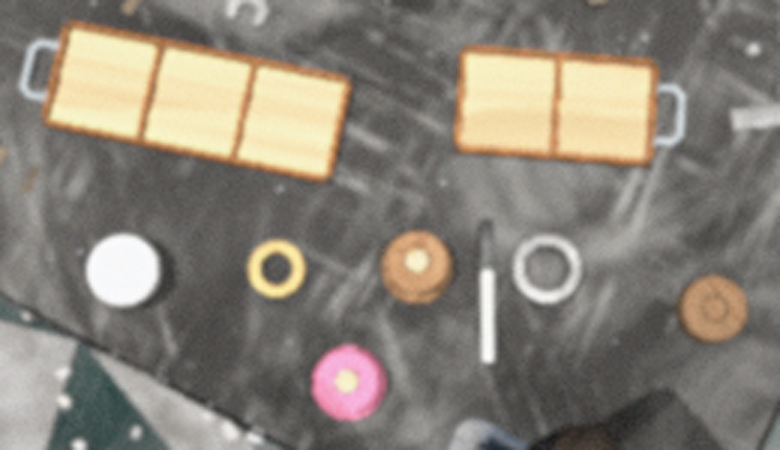

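View pics/c2.png

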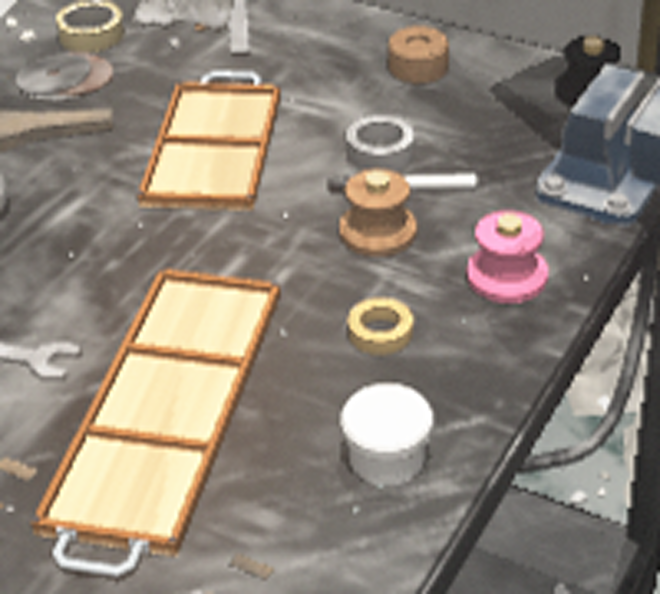

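```bash
cat > meas.py <<'E'
from seg import *
def hsv(cam,im): return cv2.cvtColor(im,cv2.COLOR_RGB2HSV)
def blob(mask,seed,r):
    m=np.zeros_like(mask);m[seed[1]-r:seed[1]+r,seed[0]-r:seed[0]+r]=mask[seed[1]-r:seed[1]+r,seed[0]-r:seed[0]+r]
    cs,_=cv2.findContours(m,cv2.RETR_EXTERNAL,cv2.CHAIN_APPROX_NONE);return max(cs,key=cv2.contourArea)
if __name__=="__main__":
    top=bot.camera("top");side=bot.camera("side")
    h=hsv("top",top);H,S,V=cv2.split(h)
    bright=((V>150)).astype(np.uint8)*255; sat=((S>75)&(V>70)&(H<35)).astype(np.uint8)*255
    yel=((V>195)&(H>14)&(H<40)).astype(np.uint8)*255
    hs=hsv("side",side);Hs,Ss,Vs=cv2.split(hs)
    brs=(Vs>170).astype(np.uint8)*255; sats=((Ss>75)&(Vs>60)&(Hs<35)).astype(np.uint8)*255
    for n,m,s,r,z,d in [("plug",bright,(161,205),20,46,65),("brass",sat,(212,204),16,16,52),("steel",bright,(302,204),15,24,64),("low",sat,(357,217),16,34,62),("waist_all",sat,(259,203),17,50,53)]:
        c=blob(m,s,r);(u,v),(a,b),_=cv2.fitEllipse(c);x,y,w,hh=cv2.boundingRect(c)
        px=431/(1171-z-60)*d
        print(n,np.round([u,v,a,b],1),"expect dia px",round(px,1),"bbox",(x,y,w,hh),"->",np.round(ray("top",u+0.,v+0.,z),1))
    # stub
    sub=(slice(196,209),slice(252,266)); print("V/S stub\n",S[200:205,253:266])
    for n,s,r in [("long",(186,148),60),("short",(305,150),38)]:
        m=cv2.morphologyEx(((S>60)&(V>90)&(H<35)).astype(np.uint8)*255,cv2.MORPH_CLOSE,np.ones((3,3)))
        c=blob(m,s,r);P=np.array([ray("top",u,v,14)[:2] for u,v in c[:,0].astype(float)],np.float32)
        q=cv2.minAreaRect(P);print(n,q,np.round(cv2.boxPoints(q),0).tolist())
    # side check
    for n,m,s,r,z in [("plug",brs,(257,266),18,46),("brass",sats,(255,238),14,16),("low",sats,(266,156),14,34)]:
        c=blob(m,s,r);print("side",n,cv2.boundingRect(c))
E
python3 meas.py
```

```text
plug [160.3 204.6  23.5  24.5] expect dia px 26.3 bbox (148, 193, 25, 24) -> [445.2 230.6  46. ]
brass [211.8 204.2  18.2  19. ] expect dia px 20.5 bbox (202, 195, 20, 19) -> [448.8  92.9  16. ]
steel [300.5 202.7  21.5  29.6] expect dia px 25.4 bbox (287, 189, 27, 27) -> [ 450.6 -155.6   24. ]
low [357.1 217.7  21.5  22.5] expect dia px 24.8 bbox (346, 207, 23, 22) -> [ 406.7 -310.    34. ]
waist_all [258.5 203.7  23.3  23.8] expect dia px 21.5 bbox (247, 192, 24, 25) -> [445.5 -37.9  50. ]
V/S stub
 [[109 104  80  61  52  46  47  42  58  73  94 103  99]
 [105  96  68  44  42  47  45  43  47  66  93 112 104]
 [107  96  60  40  42  49  45  43  48  65  93 105 102]
 [110 100  70  48  46  47  48  48  59  77  99 102 101]
 [112 107  94  71  61  53  52  59  73  89 103 105  99]]
long ((611.0424194335938, 170.73806762695312), (287.4552001953125, 110.49291229248047), 77.73133087158203) [[527.0, 42.0], [634.0, 19.0], [696.0, 299.0], [588.0, 323.0]]
short ((604.5485229492188, -172.15354919433594), (194.04933166503906, 108.89070892333984), 84.9977798461914) [[542.0, -264.0], [650.0, -274.0], [667.0, -80.0], [559.0, -71.0]]
side plug (243, 256, 28, 23)
side brass (245, 230, 20, 17)
side low (258, 148, 18, 17)
```

```bash
python3 - <<'E'
from meas import *
top=cv2.cvtColor(cv2.imread("pics/top0.png"),cv2.COLOR_BGR2RGB);side=cv2.cvtColor(cv2.imread("pics/side0.png"),cv2.COLOR_BGR2RGB)
V=hsv("",top)[...,2];S=hsv("",top)[...,1]
m=(V>185).astype(np.uint8)*255; c=blob(m,(302,204),14);e=cv2.fitEllipse(c);print("steel",e,cv2.boundingRect(c),ray("top",*e[0],24))
b=S[193:214,248:271]; w=np.where(b<80,80.-b,0);n,l,st,ce=cv2.connectedComponentsWithStats((w>0).astype(np.uint8));l0=l[9,11]
w[l!=l0]=0;g=np.mgrid[193:214,248:271];v,u=[(w*k).sum()/w.sum() for k in g];print("stub",u,v,ray("top",u,v,60))
sv=hsv("",side)[...,2]; print(proj("side",ray("top",u,v,60)),proj("side",ray("top",*e[0],24)),proj("side",ray("top",160.3,204.6,46)),proj("side",ray("top",211.8,204.2,16)),proj("side",ray("top",357.1,217.7,34)))
for n,s,mm in [("stubside",(254,195),0)]: pass
E
```

```text
steel ((301.912109375, 204.17092895507812), (20.938255310058594, 21.34088134765625), 3.8784587383270264) (291, 194, 22, 22) [ 446.38765948 -159.3817054    24.        ]
stub 258.5036496350365 201.55565693430657 [450.13078454 -38.0231911   60.        ]
[254.83023711 194.01354879] [255.87011994 180.513298  ] [257.89731892 265.23720834] [255.88876417 236.50541617] [267.34996728 152.54548351]
```

```bash
cat > pp.py <<'E'
from seg import *
from scipy.spatial.transform import Rotation as Rn
LONG=np.array([612.3,170.7]);LX=np.array([.216,.976]);SHORT=np.array([606,-172.2]);SX=np.array([-.0875,-.996])
PL,PS=-0.218,-0.0876
def quat(phi):
    c=[]
    for p in(phi,phi+np.pi):
        y=np.array([np.cos(p),np.sin(p),0]);z=np.array([0,0,-1.])
        c.append(Rn.from_matrix(np.c_[np.cross(y,z),y,z]).as_quat())
    return c
def st(tag):
    s=bot.read_state();print(tag,"t%.1f"%s["t"],"tcp",np.round(s["tcp_pos"],1),"w %.1f"%s["width"],"F",np.round(s["contact_force"],1),"ff",np.round(s["finger_force"],1))
def run(name,pk,dst,phi,h,force,openw=88,rel=88):
    pk=np.array(pk);best=None
    for q in quat(phi):
        js=[bot.solve_ik([*p,z],q) for p,z in((pk,h),(pk,140),(dst,140),(dst,h+6))]
        if all(j is not None for j in js):
            k=max(abs(j[5]) for j in js)
            if best is None or k<best[0]: best=(k,q)
    q=best[1];print(name,"j6 max %.2f"%best[0])
    bot.move_gripper(openw,force) if abs(bot.read_state()["width"]-openw)>3 else None
    bot.move_ptp([*pk,140],q);bot.line_to([*pk,h+15],250);bot.line_to([*pk,h],60)
    bot.move_gripper(max(0,openw-60),force);st("gripped")
    bot.line_to([*pk,h+25],100);bot.line_to([*pk,140],250);st("lifted")
    bot.move_ptp([*dst,140],q);bot.line_to([*dst,h+6+15],250);bot.line_to([*dst,h+6.6],50);st("down")
    bot.move_gripper(rel);bot.pause(.1);bot.line_to([*dst,h+40],120);bot.line_to([*dst,140],250);st("done")
E
python3 - <<'E'
from pp import *
run("steel",(447.5,-159),LONG+92*LX,PL,9.5,25)
E
```

```text
steel j6 max 0.89
gripped t3.6 tcp [ 447.9 -159.     9.7] w 63.6 F [ 0.4 -0.3  1.8] ff 25.0
lifted t4.5 tcp [ 446.8 -158.8  139.3] w 63.4 F [-0.3 -0.4 -3.4] ff 25.0
down t7.3 tcp [632.1 260.5  16.2] w 62.9 F [ 0.1 -1.2 -2.5] ff 25.0
done t8.9 tcp [632.  260.6 140.3] w 87.7 F [-1.  -0.5 -1. ] ff 0.0
```

```bash
python3 - <<'E'
from pp import *
run("plug",(446,230.6),LONG,PL,17,28)
run("low",(407.5,-310),LONG-92*LX,PL,10,22)
for n in("top","side"): cv2.imwrite(f"pics/{n}1.png",cv2.cvtColor(bot.camera(n),cv2.COLOR_RGB2BGR))
a=cv2.imread("pics/top1.png")[100:240,100:380];cv2.imwrite("pics/c3.png",cv2.resize(a,None,fx=2.8,fy=2.8,interpolation=cv2.INTER_CUBIC))
E
```

```text
plug j6 max 1.09
gripped t11.3 tcp [446.3 230.8  17.3] w 59.4 F [ 1.2 -0.2  2.5] ff 28.0
lifted t12.2 tcp [445.5 230.4 139.6] w 59.3 F [-0.  -0.9 -2.7] ff 28.0
down t14.0 tcp [612.3 170.7  23.8] w 59.2 F [-0.5 -0.2 -2.1] ff 28.0
done t15.7 tcp [612.2 170.8 140.4] w 87.6 F [-0.6  0.4 -0.3] ff 0.0
low j6 max 0.68
gripped t19.1 tcp [ 407.8 -310.1   10.2] w 60.7 F [ 0.5 -0.3  1.5] ff 22.0
lifted t20.1 tcp [ 407.2 -309.7  139.7] w 60.8 F [-0.1 -0.6 -1. ] ff 22.0
down t22.7 tcp [592.4  81.   16.8] w 60.8 F [ 0.2  0.8 -0.8] ff 22.0
done t24.4 tcp [592.3  81.  140.2] w 87.8 F [ 0.5  0.4 -0.9] ff 0.0
```

View pics/c3.png

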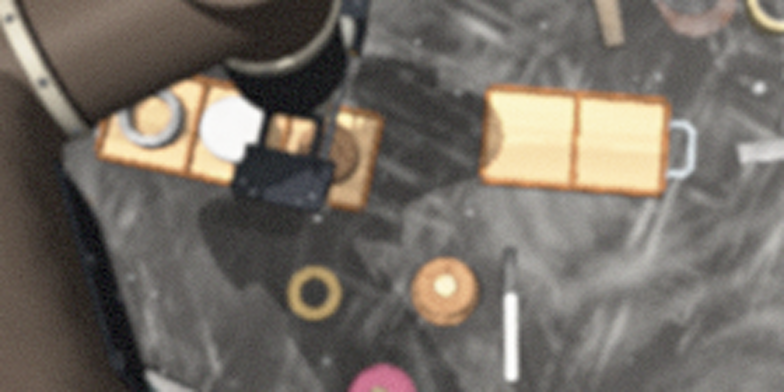

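View pics/side1.png

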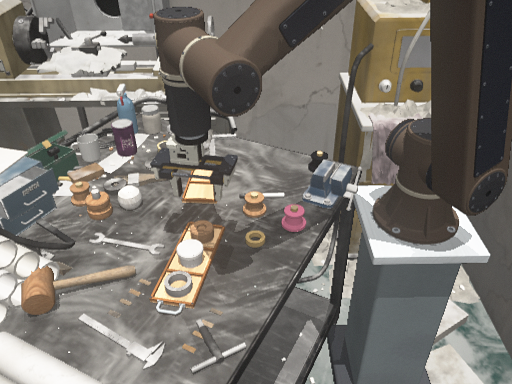

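The crop shows the steel ring, plug and low chuck in their long-tray bays, partly hidden by the gripper. The side view agrees. I'll do the other two parts next, then check all five with the arm out of the way.

```bash
python3 - <<'E'
from pp import *
run("waisted",(450.5,-38),SHORT+46*SX,PS,24,22,openw=88)
run("brass",(449.5,93),SHORT-46*SX,PS+np.pi/4,2.5,20,openw=80,rel=57)
bot.move_gripper(88)
bot.move_joints([-0.885,0.359,0.012,0,-1.224,-0.288]);st("home")
for n in("top","side"): cv2.imwrite(f"pics/{n}2.png",cv2.cvtColor(bot.camera(n),cv2.COLOR_RGB2BGR))
a=cv2.imread("pics/top2.png")[105:195,120:360];a=cv2.resize(a,None,fx=3.3,fy=3.3,interpolation=cv2.INTER_CUBIC)
b=cv2.imread("pics/side2.png")[150:320,140:250];b=cv2.resize(b,None,fx=3.3,fy=3.3,interpolation=cv2.INTER_CUBIC)
cv2.imwrite("pics/c4.png",a);cv2.imwrite("pics/c5.png",b)
E
```

```text
waisted j6 max 0.44
gripped t27.0 tcp [450.7 -37.9  24.1] w 50.1 F [ 0.7 -0.4  1.4] ff 22.0
lifted t27.9 tcp [450.2 -37.9 139.8] w 50.6 F [ 0.1  0.1 -2.3] ff 22.0
down t29.8 tcp [ 601.9 -218.1   30.7] w 50.7 F [ 0.1 -0.4 -1.7] ff 22.0
done t31.6 tcp [ 602.1 -217.9  140.5] w 87.4 F [-0.4  0.4 -0.6] ff 0.0
brass j6 max 0.59
gripped t34.9 tcp [449.7  93.1   2.6] w 51.4 F [-0.8  0.9  1.9] ff 20.0
lifted t35.9 tcp [448.9  92.9 139.4] w 51.3 F [-0.2  0.2 -3.3] ff 20.0
down t38.1 tcp [ 610.  -126.5    9.2] w 51.4 F [ 0.5  0.5 -2.7] ff 20.0
done t39.5 tcp [ 609.8 -126.2  140.1] w 56.9 F [-0.2  0.5 -0.8] ff 0.0
home t42.4 tcp [ 262.4 -621.9  226.2] w 87.4 F [ 0.6  0.6 -0.5] ff 0.0
```

View pics/c4.png

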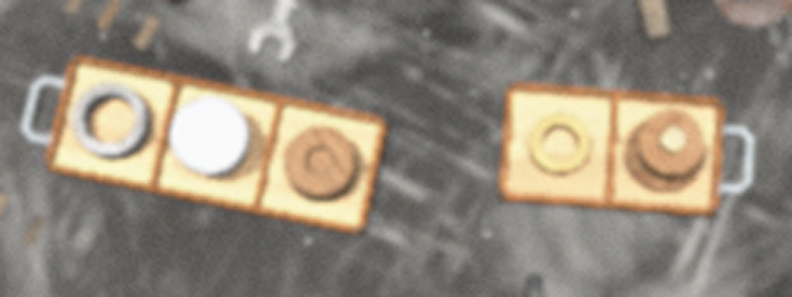

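View pics/c5.png

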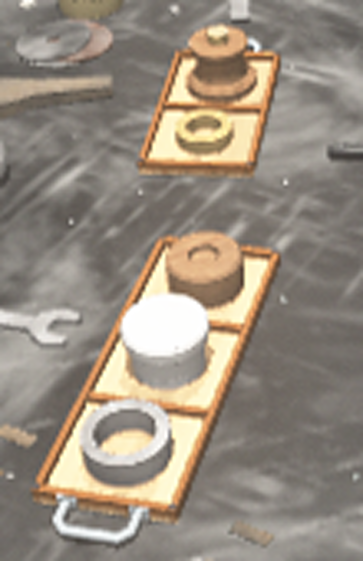

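Both crops show all five parts upright in the right bays, top-crop centres: steel (113,120), plug (209,135), low (322,162), brass (559,142), stub (673,138). Next I'll measure their offsets from the bay centres.

```bash
python3 - <<'E'
from pp import *
from meas import blob
im=cv2.imread("pics/top2.png");h=cv2.cvtColor(im,cv2.COLOR_BGR2HSV);H,S,V=cv2.split(h)
w=((S<45)&(V>150)).astype(np.uint8)*255
c=blob(w,(183,146),18);e=cv2.fitEllipse(c);print(e)
def f(p): return ((p[0]+.5)/3.3-.5+120,(p[1]+.5)/3.3-.5+105)
for n,p,z,C,X,b in [("steel",f((113,120)),30,LONG,LX,92),("plug",e[0],52,LONG,LX,0),("low",f((322,162)),40,LONG,LX,-92),("waist",f((673,138)),66,SHORT,SX,46),("brass",f((559,142)),22,SHORT,SX,-46)]:
    d=ray("top",*p,z)[:2]-C-b*X;print(n,"along %.1f across %.1f"%(d@X,d@[-X[1],X[0]]))
# tray: bay corners clicked from the crop (inner divider / rim lines), z=14
for n,ps,C,X in[("long",[(73,58),(385,121),(362,232),(48,167)],LONG,LX),("short",[(507,84),(723,101),(716,214),(502,199)],SHORT,SX)]:
    d=np.mean([ray("top",*f(p),14)[:2] for p in ps],0)-C;print(n,"tray centre along %.1f across %.1f"%(d@X,d@[-X[1],X[0]]))
E
```

```text
((182.964111328125, 145.4534149169922), (23.494243621826172, 23.825056076049805), 101.6060791015625)
steel along -5.3 across 3.2
plug along -1.4 across 3.1
low along -5.6 across 3.5
waist along -0.4 across -1.6
brass along -0.1 across -1.5
long tray centre along -1.4 across 1.8
short tray centre along 0.6 across -2.0
```

```bash
python3 - <<'E'
from pp import *
f=lambda p:((p[0]+.5)/3.3-.5+140,(p[1]+.5)/3.3-.5+150)
N=np.array([-LX[1],LX[0]])
d=np.mean([ray("side",*f(p),14)[:2] for p in[(163,236),(281,252),(178,515),(36,492)]],0)-LONG;print("tray %.1f %.1f"%(d@LX,d@N))
for n,p,z,b in[("steel",(127,435),30,92),("plug",(165,326),52,0),("low",(205,258),40,-92)]:
    d=ray("side",*f(p),z)[:2]-LONG-b*LX;print(n,"%.1f %.1f"%(d@LX,d@N))
E
```

```text
tray 1.5 1.3
steel 2.2 2.5
plug 4.0 2.2
low 1.5 2.5
```

```bash
python3 -c "
from plant import bot
print(bot.close_job())"
```

```text
the job is handed in; nothing more can be done
None
```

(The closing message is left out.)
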